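# Find the hidden catch of the bread box

### The arm

A 6-joint arm with a two-finger parallel gripper is mounted at the origin on the work surface. World frame = base frame: x ahead of the robot, y to its left, z up, the work surface at z = 0. Lengths are in m, angles in degrees, forces in N, time in s.
With the tool pointing down it reaches from about 0.25 to 0.725 m from the base axis. Payload 4 kg.
Tool frame: the origin (TCP) lies midway between the tips of the shut fingers; the grasp point (between the pads) lies 19 mm behind it (env.hold_point_z is the distance from the TCP to the grasp point, in m); z points along the fingers, y is the line along which they close (so a half turn about z gives the same grasp; the last joint's range is limited). The gripper opens to 85 mm and grips with 20 to 120 N. Pads are 22 mm wide; open, the fingers measure 114 mm over their backs; the gripper's body (76 mm by 85 mm) begins 54 mm behind the grasp point. The pads swing forward as they close: fully open they stand 13 mm farther back than shut.
Start: joints at [-71.161, 13.785, 0.286, 76.501, 0, 90], TCP at [0.161, -0.473, 0.231] pointing down, gripper open.
Joint ranges: [-155.79, 155.79], [-60.16, 107.12], [-62.33, 73.08], [-114, 123.19], [-81.49, 82.49], [-180, 180]. Speed limits (degrees/s): [159.86, 159.86, 180, 180, 180, 180].

### API

Orientations are given as [roll, pitch, yaw] about the fixed x, y, z axes, in that order (R = Rz(yaw) Ry(pitch) Rx(roll)).
In Python, from rig import env gives the robot as it stands.
- The arm moves only by the tool jog_arm, never from a script. Its argument "commands" is a list of rows, each a list of 3 entries, a list of its own where there are three numbers: the shift along the tool's x, y, z in mm, then the turn, a rotation vector about the tool's x, y, z in degrees, then the opening, from 0 (shut) to 1 (fully open). In form: [[[dx, dy, dz], [wx, wy, wz], gripper], ...]. A call has 1 to 12 rows; each row is the pose to reach, as a shift and turn from the pose commanded when the call began, along the tool's axes at that moment; what a row does not reach only later rows make up. A row lasts 1/8 s, in which the tool goes at most 62.5 mm and 10.7 degrees, less where a joint would pass 70% of its speed; a pose out of reach is approached as far as the arm can. A call with a gripper value outside its range is refused whole. The fingers move at their own pace and stop on an object; the grip force is fixed at half the most. Time passes only in rows, so rows that repeat a pose let the fingers close. It gives the time, the measured TCP pose, the force, the opening and the grip force at its end, in the units of the state.
- env.read_state(): the state, without advancing time (a new reading comes with each control period).
- env.read_camera(name): name is "scene" or "top" or "wrist"; returns the picture (420x560x3 uint8, blue, green, red); there is no depth.
- env.camera_info(name): a dict with "fov_y" (degrees; the focal length in pixels is half the picture's height over the tangent of half this angle, whatever the lens; pixels are square), "cx", "cy" (the principal point, pixels), "dist" ([k1, k2, p1, p2, k3] as OpenCV has them; the pictures are not rectified), "T" (4x4, takes a point from camera to world coordinates). Camera axes: x right, y down, z forward; pixel columns grow to the right and rows downward; lengths in m; the calibration is good to about 2 mm. A picture is of the moment at which its call begins: read the wrist's pose just before it. camera_info takes no time and is no camera call; for the wrist camera it gives the pose at the moment of the call.
- env.sign_off(): hands the job in; it is judged then, once.
Trained networks look in the newest picture that a camera, given by its name, has taken for a name from the list of things; names that differ only in an ending like _2 or _b are one class to them, and where a whole thing is asked for, a point or a joint stands for the part that bears it (a point fixed in the world has none). Each returns a list of dicts, best first, with "score" (0 to 1); they miss things now and then, are a little off and sometimes report something else, mostly with a low value. They report only what shows in the picture. A call takes as long as a camera call.
- env.find_in(target, camera): "box" ([left, top, width, height] in pixels, round what is visible of it).
- env.trace(target, camera): "region" (420x560 bool, what is visible of it) and "box" ([left, top, width, height] in pixels, round what is visible of it).
The state is a dict: "time_s": time; "joints": joint angles; "joint_vel": joint speeds; "joint_efforts": joint torques, N m; "ee_pos": TCP position; "eef_rot": TCP orientation; "force": force on the tool from outside, world axes, zero at the start; "ft_torque": the same for the moment, N m; "gripper_width": finger opening in m; "gripper_force": force on a finger pad.
Only numpy, scipy, OpenCV 4.12 (cv2) and the standard library are available. Lean on these libraries where they do the work, as an engineer would, in place of code of your own. Each camera call takes 0.05 s, during which the arm holds its last target. There are 200 camera calls.

### The job

Open the bread box: one of the five identical steel inlays in its top is a concealed push catch, so feel along the row with the fingertips until you find the one that gives, and press it right in so that the front flap drops open. Then take your hand away, leaving the flap fully open; do not pick up, shift or knock over the tins, cup, bowl, whisk or jar.

Things in the scene. Friction and masses are not known exactly. Their poses are not given: they have to be found in the camera images.
- breadbox: Fixed brown wooden bread box, 220 mm deep (x) by 370 wide (y) by 170 high; origin at the centre of its underside, x to its back, y to its left, z up. Its flat level top is at z = 170 mm; along its front edge, at x = -60 mm, five identical 52 mm square steel inlays sit in 56 mm openings, their tops 1 mm below the wood. Four are rigid; any one of the five is the catch.
- row_mid (a point): Centre of the top of the middle inlay; axes as the bread box's. The five inlays' centres lie at y = -134, -67, 0, 67 and 134 mm from here. It does not tell which inlay is the catch: they look alike, and only the catch gives when pressed straight down.
- catch (a joint): How far the sprung catch inlay is pressed down, m: 0 at rest, 0.008 at its stop. It starts to give at about 1 N, lets the flap go at about 5 mm (3 N), reaches its stop at about 4.5 N and springs back when let go.
- flap (a joint): Opening angle, rad, of the front flap (wood, 366 mm wide, 149 mm high, 12 mm thick, no handle, set against the box front, hinged along its lower edge): 0 shut and upright, 1.5 fully open, lying nearly level towards the robot. Only the catch keeps it shut; once released it falls open by itself in about 1 s and stays open. The counter in front is free for it.
- tin_a: Loose fluted aluminium tart tin, 96 mm across, 22 mm high, standing on the rear part of the bread box's top; origin at the centre of its underside. To be left alone.
- tin_b: A second such tart tin, 96 mm across, 22 mm high, beside it on the rear part of the top; origin at the centre of its underside. To be left alone.
- cup: Loose blue plastic measuring cup, 74 mm across, 70 mm high, with a handle at its +y side, on the rear part of the bread box's top; origin at the centre of its underside. To be left alone.
- bowl: Loose glass mixing bowl, 200 mm across, 100 mm high, on the counter to the left; origin at the centre of its underside. To be left alone.
- whisk: Loose stainless steel whisk, 290 mm long, up to 59 mm high, lying along its x axis on the counter to the right; origin on the counter below the middle. To be left alone.
- jar: Loose glass jar with a brass-coloured cap, 70 mm across, 100 mm high, on the counter to the left; origin at the centre of its underside. To be left alone.

How it is judged:
By the outcome, as a careful person would: the job done as asked, in the order asked, and still so for the second after the job is handed in, with the robot touching nothing.
It also fails if it takes over 48 s, if anything falls off the work surface, if the arm or the gripper's body presses on something with over 40 N, if the wrist force passes 120 N, or if a joint passes its speed limit or range.

## Working session

There is one attempt and no reset: what is moved stays moved. The work goes in short steps, Python scripts to look and compute and a tool call to move; the robot and the scene stay as the last step left them, time stands still between calls to the robot, and variables do not carry over. Pictures are saved under pics/ and viewed, at most 10 in all, crops included, and the job is handed in when it is done.

Besides the shell and the picture viewer there is one more tool, called after "Call:" as name([rows], argument=value, ...), one row to a line, values as JSON. jog_arm: Moves the arm, as the interface text tells. Its arguments: {"type":"object","properties":{"commands":{"type":"array"}},"required":["commands"]}

```bash
mkdir -p pics; python3 - <<'E'
from rig import env
import cv2, numpy as np
for c in ("top","scene"):
    cv2.imwrite(f"pics/{c}0.png", env.read_camera(c))
    i=env.camera_info(c); print(c,i["fov_y"],i["cx"],i["cy"],i["dist"]); print(np.round(i["T"],3))
    for n in("breadbox","row_mid","catch","flap","tin_a","cup","bowl","whisk","jar"):
        try: print(n,[(np.round(d["box"]).tolist(),round(d["score"],2)) for d in env.find_in(n,c)][:3])
        except Exception as e: print(n,e)
s=env.read_state();print(s)
E
```

```text
top 56.94558680150695 280.88366582156425 208.31320753060683 [-0.01501112  0.          0.          0.          0.        ]
[[ 0.026 -0.974  0.227  0.301]
 [-1.    -0.027 -0.    -0.005]
 [ 0.006 -0.227 -0.974  1.13 ]
 [ 0.     0.     0.     1.   ]]
breadbox [([177.0, 125.0, 150.0, 112.0], 0.79)]
row_mid [([178.0, 126.0, 150.0, 114.0], 0.86)]
catch [([221.0, 190.0, 24.0, 22.0], 0.71)]
flap [([188.0, 208.0, 143.0, 29.0], 0.9), ([220.0, 190.0, 23.0, 20.0], 0.72), ([178.0, 125.0, 150.0, 112.0], 0.21)]
tin_a [([281.0, 127.0, 35.0, 36.0], 0.88), ([234.0, 129.0, 41.0, 39.0], 0.61), ([59.0, 175.0, 74.0, 69.0], 0.24)]
cup [([188.0, 138.0, 34.0, 32.0], 0.89)]
bowl [([55.0, 173.0, 79.0, 68.0], 0.82), ([113.0, 261.0, 41.0, 23.0], 0.66)]
whisk [([452.0, 231.0, 20.0, 78.0], 0.84), ([218.0, 190.0, 25.0, 20.0], 0.64)]
jar [([116.0, 260.0, 35.0, 26.0], 0.96)]
scene 56.83338081068163 286.43383707269976 211.70793567813533 [-0.11174759  0.          0.          0.          0.        ]
[[-0.034  0.737 -0.675  1.417]
 [ 0.999  0.037 -0.01   0.014]
 [ 0.018 -0.675 -0.738  1.08 ]
 [ 0.     0.     0.     1.   ]
[... 417 characters left out ...]
0], 0.97)]
{'time_s': 1.0, 'joints': array([-7.11609394e+01,  1.37839218e+01,  2.86097164e-01,  7.65024936e+01,
       -1.95772846e-03,  9.00003182e+01]), 'joint_vel': array([-0.04322349,  0.00425235,  0.00596644,  0.06583198,  0.1611147 ,
       -0.02322077]), 'joint_efforts': array([ 2.24777926e-05, -3.72214580e+01,  2.52697420e+01,  1.20634293e-03,
        1.88064832e-04, -1.08051786e-06]), 'ee_pos': array([ 0.16144186, -0.47320684,  0.23131651]), 'eef_rot': array([-1.79999682e+02,  1.95773023e-03,  1.88387425e+01]), 'force': array([0.87747118, 0.00558247, 0.9217146 ]), 'ft_torque': array([ 0.02539187, -0.01725557, -0.01795701]), 'gripper_force': 0.0, 'gripper_width': 0.08553343727101656}
```

View pics/top0.png

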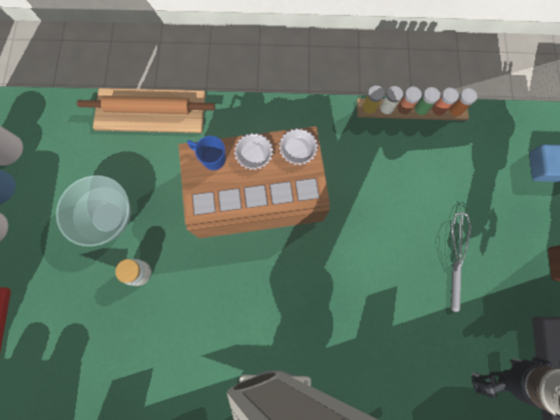

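View pics/scene0.png

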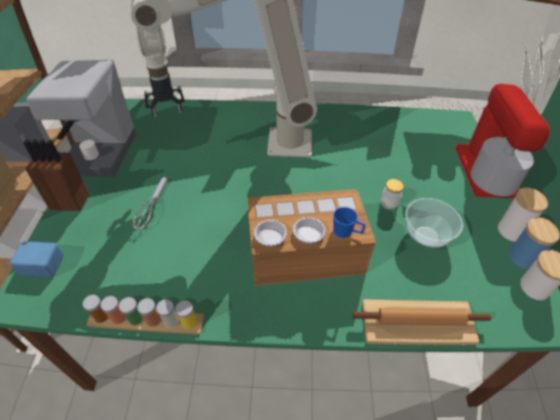

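The top view shows the five inlays at about (204,203), (230,200), (256,196), (281,193) and (307,190). The tins and cup stand behind them, and the flap side faces the robot. The scene view agrees. Next I'll segment the inlays and back-project them to z = 0.169.

```bash
cat > h.py <<'E'
import cv2, numpy as np
def ray(info,uv,z,shape=(420,560)):
    f=shape[0]/2/np.tan(np.radians(info["fov_y"]/2))
    K=np.array([[f,0,info["cx"]],[0,f,info["cy"]],[0,0,1]])
    n=cv2.undistortPoints(np.float64(uv).reshape(-1,1,2),K,np.float64(info["dist"])).reshape(-1,2)
    T=np.array(info["T"]); d=np.c_[n,np.ones(len(n))]@T[:3,:3].T
    return T[:3,3]+d*((z-T[2,3])/d[:,2])[:,None]
E
python3 - <<'E'
from rig import env
import cv2,numpy as np
from h import ray
for c,guess in(("top",[(204,203),(230,200),(256,196),(281,193),(307,190)]),("scene",[(346,203),(326,206),(306,208),(285,209),(264,211)])):
    im=cv2.imread(f"pics/{c}0.png"); hsv=cv2.cvtColor(im,cv2.COLOR_BGR2HSV)
    m=((hsv[...,1]<60)&(hsv[...,2]>110)).astype(np.uint8)
    n,l,s,ce=cv2.connectedComponentsWithStats(m,connectivity=4)
    info=env.camera_info(c); P=[]
    uv=[]
    for g in guess:
        k=l[g[1],g[0]]; uv.append(ce[k]); print(c,g,k,s[k].tolist(),np.round(ce[k],1))
    P=ray(info,uv,0.169); print(np.round(P,4)); 
    print("mid",P.mean(0).round(4),"pitch",np.linalg.norm(np.diff(P,axis=0),axis=1).round(4),"yaw of y axis",np.degrees(np.arctan2(-(P[0]-P[4])[0],(P[0]-P[4])[1])).round(2))
E
```

```text
top (204, 203) 78 [192, 192, 23, 23, 443] [203.3 202.9]
top (230, 200) 77 [218, 189, 24, 22, 436] [229.4 199.4]
top (256, 196) 76 [244, 185, 24, 23, 441] [255.2 195.9]
top (281, 193) 75 [270, 182, 23, 22, 433] [281.1 192.5]
top (307, 190) 73 [296, 178, 23, 23, 433] [306.7 189.1]
[[ 0.5343  0.1932  0.169 ]
 [ 0.5452  0.1272  0.169 ]
 [ 0.5564  0.0615  0.169 ]
 [ 0.5673 -0.0046  0.169 ]
 [ 0.5784 -0.0706  0.169 ]]
mid [0.5563 0.0613 0.169 ] pitch [0.0669 0.0666 0.067  0.0669] yaw of y axis 9.47
scene (346, 203) 65 [337, 197, 20, 16, 188] [346.4 202.5]
scene (326, 206) 67 [317, 199, 21, 32, 236] [326.5 206.3]
scene (306, 208) 71 [297, 200, 19, 14, 218] [305.4 206.7]
scene (285, 209) 73 [276, 202, 19, 14, 222] [284.8 208.4]
scene (264, 211) 76 [255, 204, 19, 14, 227] [263.9 210. ]
[[ 0.5326  0.1962  0.169 ]
 [ 0.5531  0.1302  0.169 ]
 [ 0.5582  0.0621  0.169 ]
 [ 0.569  -0.0043  0.169 ]
 [ 0.5797 -0.0706  0.169 ]]
mid [0.5585 0.0627 0.169 ] pitch [0.0692 0.0683 0.0672 0.0671] yaw of y axis 10.01
```

Call:
jog_arm([
  [[48,-22,-5],[0,0,1],0],
  [[96,-45,-5],[0,0,2],0],
  [[144,-67,-5],[0,0,3],0],
  [[191,-90,-5],[0,0,4],0],
  [[239,-112,-5],[0,0,5],0],
  [[287,-135,-5],[0,0,6],0],
  [[335,-157,-5],[0,0,7],0],
  [[383,-180,-5],[0,0,8],0],
  [[430,-202,-5],[0,0,9],0],
  [[478,-224,0],[0,0,9.3],0],
  [[525,-246,10],[0,0,9.3],0],
  [[525,-246,31],[0,0,9.3],0],
])

```text
time_s: 2.5
ee_pos: [0.5819, -0.0679, 0.2]
eef_rot: [180.0, -0.2, 9.8]
force: [-1.5, 0.0, -0.7]
gripper_width: -0.0001
gripper_force: 0.0
```

Call:
jog_arm([
  [[0,0,10],[0,0,0],0],
  [[0,0,15],[0,0,0],0],
  [[0,0,18],[0,0,0],0],
  [[0,0,18],[0,0,0],0],
])

```text
time_s: 3.0
ee_pos: [0.5789, -0.0715, 0.1829]
eef_rot: [180.0, -0.1, 9.5]
force: [-0.1, 0.4, -0.1]
gripper_width: 0.0002
gripper_force: 0.0
```

```bash
python3 - <<'E'
from rig import env
import cv2,numpy as np
s=env.read_state()
for k in("time_s","ee_pos","eef_rot","force","ft_torque","gripper_width"):print(k,np.round(s[k],4))
i=env.camera_info("wrist");print(np.round(i["T"],3))
a=env.read_camera("wrist");b=env.read_camera("scene")[120:300,200:440]
cv2.imwrite("pics/w1.png",np.hstack([a[:, :, :],cv2.resize(b,(240,180))[:0].reshape(0,240,3)]) if 0 else a)
cv2.imwrite("pics/s1.png",cv2.resize(b,(720,540)))
E
```

```text
time_s 3.0
ee_pos [ 0.5789 -0.0715  0.1829]
eef_rot [ 1.79985e+02 -5.13000e-02  9.48470e+00]
force [-0.088   0.4025 -0.0907]
ft_torque [-0.0188 -0.0111 -0.0153]
gripper_width 0.0002
[[ 0.165 -0.945 -0.284  0.651]
 [-0.986 -0.158 -0.048 -0.06 ]
 [ 0.     0.288 -0.958  0.325]
 [ 0.     0.     0.     1.   ]]
```

View pics/w1.png

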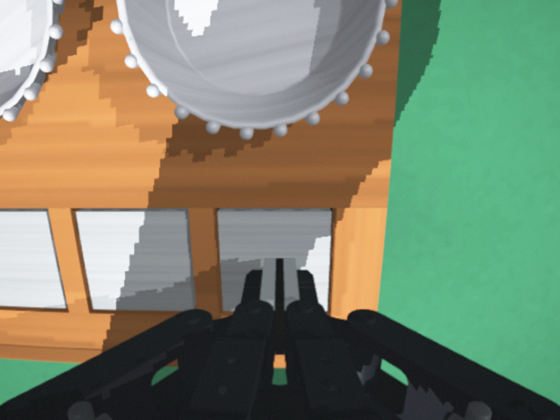

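View pics/s1.png

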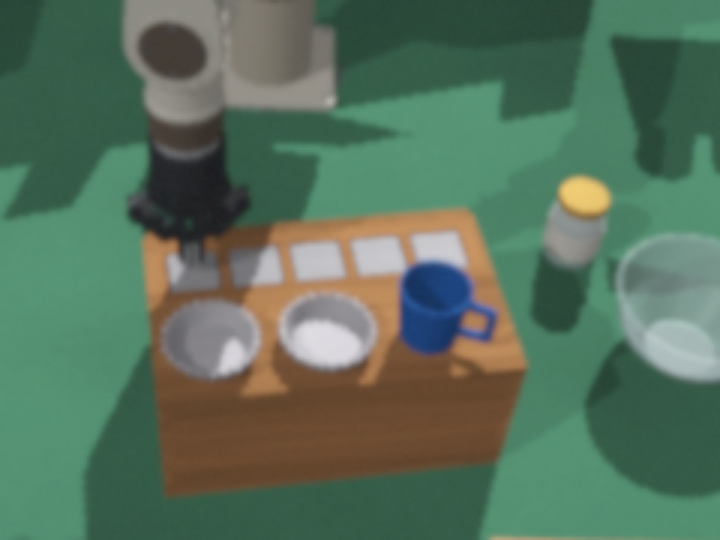

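The wrist view shows the shut fingertips at about (280,265), over the rightmost inlay (216–332, 210–310). The scene view shows clear space around the hand. I'll feel this inlay now.

Call:
jog_arm([
  [[0,0,10],[0,0,0],0],
  [[0,0,12],[0,0,0],0],
  [[0,0,13],[0,0,0],0],
  [[0,0,14],[0,0,0],0],
  [[0,0,14],[0,0,0],0],
])

```text
time_s: 3.72
ee_pos: [0.5784, -0.0709, 0.1691]
eef_rot: [180.0, 0.0, 9.5]
force: [-3.5, -0.2, 4.3]
gripper_width: 0.0001
gripper_force: 2.5
```

Call:
jog_arm([
  [[0,0,1],[0,0,0],0],
  [[0,0,1],[0,0,0],0],
])

```text
time_s: 3.98
ee_pos: [0.5784, -0.0709, 0.1691]
eef_rot: [180.0, -0.0, 9.5]
force: [-4.4, 0.3, 8.8]
gripper_width: 0.0004
gripper_force: 4.5
```

Call:
jog_arm([
  [[0,0,1],[0,0,0],0],
  [[0,0,1],[0,0,0],0],
])

```text
time_s: 4.22
ee_pos: [0.5785, -0.0708, 0.1691]
eef_rot: [180.0, -0.1, 9.5]
force: [-7.3, -0.0, 13.0]
gripper_width: 0.0001
gripper_force: 6.6
```

The rightmost inlay is rigid: z stays at 0.169 while the force rises to 13 N. On to the next.

Call:
jog_arm([
  [[0,0,-16],[0,0,0],0],
  [[0,-34,-16],[0,0,0],0],
  [[0,-67,-16],[0,0,0],0],
  [[0,-67,-16],[0,0,0],0],
  [[0,-67,-8],[0,0,0],0],
  [[0,-67,-3],[0,0,0],0],
  [[0,-67,-1],[0,0,0],0],
  [[0,-67,0],[0,0,0],0],
  [[0,-67,0],[0,0,0],0],
])

```text
time_s: 5.35
ee_pos: [0.5678, -0.0055, 0.1691]
eef_rot: [-180.0, -0.1, 9.5]
force: [-5.4, 0.7, 15.2]
gripper_width: 0.0
gripper_force: 7.8
```

Rigid too. Next.

Call:
jog_arm([
  [[0,0,-16],[0,0,0],0],
  [[0,-34,-16],[0,0,0],0],
  [[0,-67,-16],[0,0,0],0],
  [[0,-67,-16],[0,0,0],0],
  [[0,-67,-8],[0,0,0],0],
  [[0,-67,-3],[0,0,0],0],
  [[0,-67,-1],[0,0,0],0],
  [[0,-67,0],[0,0,0],0],
  [[0,-67,0],[0,0,0],0],
])

```text
time_s: 6.48
ee_pos: [0.5566, 0.0601, 0.169]
eef_rot: [180.0, -0.1, 9.4]
force: [-6.6, -0.5, 16.7]
gripper_width: -0.0001
gripper_force: 8.1
```

Call:
jog_arm([
  [[0,0,-16],[0,0,0],0],
  [[0,-34,-16],[0,0,0],0],
  [[0,-67,-16],[0,0,0],0],
  [[0,-67,-16],[0,0,0],0],
  [[0,-67,-8],[0,0,0],0],
  [[0,-67,-3],[0,0,0],0],
  [[0,-67,-1],[0,0,0],0],
  [[0,-67,0],[0,0,0],0],
  [[0,-67,0],[0,0,0],0],
])

```text
time_s: 7.6
ee_pos: [0.5489, 0.1106, 0.1664]
eef_rot: [-179.2, -0.0, 11.0]
force: [-0.2, -0.4, 1.6]
gripper_width: -0.0001
gripper_force: 0.5
```

```bash
python3 - <<'E'
from rig import env
import cv2,numpy as np
s=env.read_state()
for k in("time_s","joints","joint_vel","joint_efforts","ee_pos","eef_rot","force","ft_torque"):print(k,np.round(s[k],3))
a=env.read_camera("wrist");b=env.read_camera("scene")[120:300,200:440]
cv2.imwrite("pics/2.png",np.hstack([cv2.resize(a,(400,300)),cv2.resize(b,(400,300))]))
E
```

```text
time_s 7.6
joints [ 10.978  22.517   2.711  70.193   0.768 179.943]
joint_vel [ 0.248  0.025  0.147 -0.343  0.515  0.025]
joint_efforts [ 2.9400e-01 -4.3071e+01  2.4255e+01 -1.3200e-01  2.0300e-01 -2.0000e-03]
ee_pos [0.549 0.111 0.166]
eef_rot [-1.79232e+02 -2.00000e-03  1.10350e+01]
force [-0.214 -0.379  1.622]
ft_torque [-0.181  0.044 -0.014]
```

View pics/2.png

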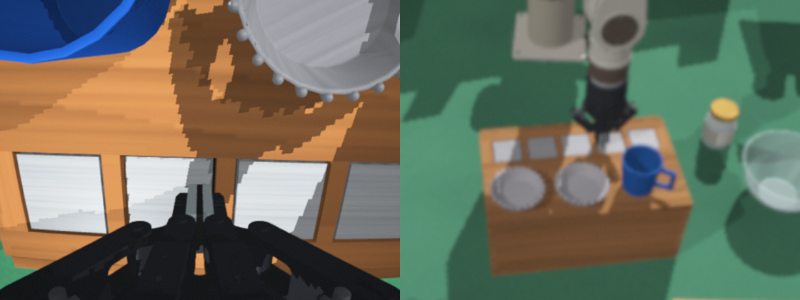

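This inlay gives: z is 0.166 at only 1.6 N. Joint 6 has reached its 180° limit, which left the tip off centre. I'll lift and turn the tool off the limit.

Call:
jog_arm([
  [[0,0,-8],[0,0,0],0],
  [[0,0,-16],[0,0,-5],0],
  [[0,0,-16],[0,0,-15],0],
  [[0,0,-16],[0,0,-20],0],
  [[0,0,-16],[0,0,-20],0],
  [[0,0,-16],[0,0,-20],0],
])

```text
time_s: 8.45
ee_pos: [0.5489, 0.1109, 0.1825]
eef_rot: [-179.3, -0.3, 31.0]
force: [-0.3, -0.1, 0.0]
gripper_width: 0.0003
gripper_force: 0.0
```

```bash
python3 - <<'E'
from rig import env
import cv2,numpy as np
from scipy.spatial.transform import Rotation as R
s=env.read_state()
for k in("time_s","joints","ee_pos","eef_rot","force"):print(k,np.round(s[k],4))
r=R.from_euler("xyz",s["eef_rot"],degrees=True)
print("tool shift mm to inlay top",(r.inv().apply(np.array([.5455,.1270,.169])-s["ee_pos"])*1e3).round(1))
print("tool turn",np.degrees((r.inv()*R.from_euler("xyz",[180,0,30],degrees=True)).as_rotvec()).round(2))
E
```

```text
time_s 8.45
joints [ 10.9913  21.9631   4.3428  72.3767   0.7861 159.9904]
ee_pos [0.5489 0.1109 0.1825]
eef_rot [-179.2624   -0.2719   30.9991]
force [-0.3365 -0.1004  0.0186]
tool shift mm to inlay top [  5.3 -15.4  13.7]
tool turn [-0.74 -0.27  1.  ]
```

Call:
jog_arm([
  [[5,-15,0],[-0.7,-0.3,0],0],
  [[5,-15,3],[-0.7,-0.3,0],0],
  [[5,-15,9],[-0.7,-0.3,0],0],
  [[5,-15,13],[-0.7,-0.3,0],0],
  [[5,-15,16],[-0.7,-0.3,0],0],
  [[5,-15,19],[-0.7,-0.3,0],0],
  [[5,-15,21],[-0.7,-0.3,0],0],
  [[5,-15,22.5],[-0.7,-0.3,0],0],
  [[5,-15,22.5],[-0.7,-0.3,0],0],
  [[5,-15,22.5],[-0.7,-0.3,0],0],
])

```text
time_s: 9.7
ee_pos: [0.5451, 0.1262, 0.1611]
eef_rot: [-180.0, 0.0, 31.1]
force: [-4.7, -0.4, 7.8]
gripper_width: 0.0004
gripper_force: 4.0
```

The catch is pressed to its stop: z is 0.161 at 7.8 N. I'll lift clear and give the flap time to fall.

Call:
jog_arm([
  [[0,0,0],[0,0,0],0],
  [[0,0,0],[0,0,0],0],
  [[0,0,0],[0,0,0],0],
  [[0,0,0],[0,0,0],0],
  [[0,0,-8],[0,0,0],0],
  [[0,0,-25],[0,0,0],0],
  [[0,0,-50],[0,0,0],0],
  [[0,0,-80],[0,0,0],0],
  [[0,0,-110],[0,0,0],0],
  [[0,0,-140],[0,0,0],0],
  [[0,0,-150],[0,0,0],0],
  [[0,0,-150],[0,0,0],0],
])

```text
time_s: 11.2
ee_pos: [0.5459, 0.1264, 0.31]
eef_rot: [-180.0, -0.0, 31.1]
force: [-0.8, -0.3, -0.0]
gripper_width: 0.0001
gripper_force: 0.0
```

Call:
jog_arm([
  [[0,0,0],[0,0,0],0],
  [[0,0,0],[0,0,0],0],
  [[0,0,0],[0,0,0],0],
  [[0,0,0],[0,0,0],0],
  [[0,0,0],[0,0,0],0],
  [[0,0,0],[0,0,0],0],
])

```text
time_s: 11.95
ee_pos: [0.5455, 0.1264, 0.3101]
eef_rot: [-180.0, 0.0, 31.1]
force: [-0.1, 0.0, 0.1]
gripper_width: -0.0003
gripper_force: 0.0
```

```bash
python3 - <<'E'
from rig import env
import cv2,numpy as np
s=env.read_state();print(np.round(s["force"],2),s["time_s"])
a=env.read_camera("top")[100:310,40:330];b=env.read_camera("scene")[120:300,200:470]
cv2.imwrite("pics/3.png",np.hstack([cv2.resize(a,(400,300)),cv2.resize(b,(400,300))]))
for n in("flap","tin_a","cup","bowl","jar"):
    print(n,[(np.round(d["box"]).tolist(),round(d["score"],2)) for d in env.find_in(n,"top")][:3])
E
```

```text
[-0.07  0.01  0.08] 11.95
flap [([251.0, 221.0, 83.0, 61.0], 0.93)]
tin_a [([234.0, 131.0, 40.0, 37.0], 0.93), ([283.0, 126.0, 32.0, 38.0], 0.83), ([451.0, 213.0, 15.0, 98.0], 0.4)]
cup []
bowl [([56.0, 176.0, 74.0, 69.0], 0.84)]
jar [([115.0, 259.0, 34.0, 28.0], 0.69)]
```

View pics/3.png

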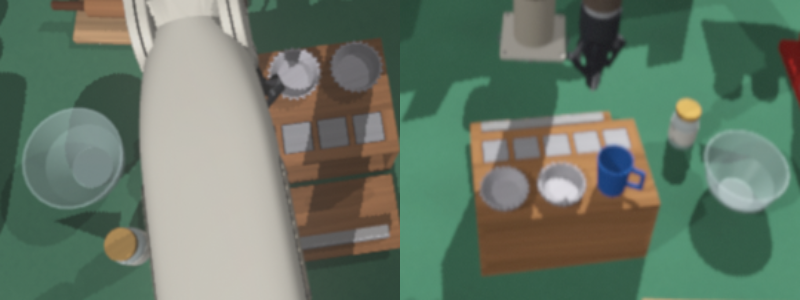

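The top view (left panel) shows the flap lying open on the counter in front of the box, at about (300–400, 180–255). The tins, cup, bowl and jar are where they were, and the hand is clear at z = 0.31. I'll hand it in.

```bash
python3 -c "
from rig import env
print(env.sign_off())"
```

```text
the job is handed in; nothing more can be done
None
```

The bread box is open and handed in at about 12 s: the catch was the second inlay from the left (y = +67 mm), pressed to its stop; the flap lies open, the hand is clear, and the tins, cup, bowl and jar look undisturbed (I didn't re-check the whisk, which the arm stayed well above).

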